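# Clear and load the dish warmer

## Robot

A 6-joint arm with a two-finger parallel gripper is mounted at the origin on the work surface. World frame = base frame: x ahead of the robot, y to its left, z up, the work surface at z = 0. Lengths are in m, angles in degrees, forces in N, time in s.
With the tool pointing down it reaches from about 0.225 to 0.875 m from the base axis. Payload 3.4 kg.
Tool frame: the origin (TCP) lies midway between the tips of the shut fingers; the grasp point (between the pads) lies 19 mm behind it (manip.grasp_offset is the distance from the TCP to the grasp point, in m); z points along the fingers, y is the line along which they close (so a half turn about z gives the same grasp; the last joint's range is limited). The gripper opens to 85 mm and grips with 20 to 120 N. Pads are 22 mm wide; open, the fingers measure 114 mm over their backs; the gripper's body (76 mm by 85 mm) begins 54 mm behind the grasp point. The pads swing forward as they close: fully open they stand 13 mm farther back than shut.
Start: joints at [-76.375, 15.808, 86.224, -0, 77.962, -6.933], TCP at [0.202, -0.538, 0.231] pointing down, gripper open.
Joint ranges: [-165.64, 165.64], [-43.16, 119.46], [12.63, 154.43], [-67.54, 247.53], [6.08, 155.33], [-154.97, 154.97]. Speed limits (degrees/s): [147.25, 147.25, 180, 180, 180, 180].

## Interface

Orientations are given as a 3x3 rotation matrix whose columns are the frame's x, y, z axes.
In Python, from cell import manip, eyes gives the robot as it stands.
- The arm moves only by the shell command python3 -m crank 'ROWS'. ROWS is JSON, a list of rows, each an object with "dr": the turn, a rotation vector about the tool's x, y, z in units of 6 degrees (1.0 is 6 degrees), a list of three; "travel": the shift along the tool's x, y, z in units of 25 mm (1.0 is 25 mm), a list of three; "gripper": the closure, from 0 (fully open) to 1 (shut). In form: [{"dr": [ax, ay, az], "travel": [x, y, z], "gripper": gripper}, ...]. A call has 1 to 20 rows; each row shifts and turns the commanded pose from where the row before left it, along the tool's axes as they then stand; what a row does not reach is not made up. A row lasts 1/12 s, in which the tool goes at most 41.7 mm and 7.16 degrees, less where a joint would pass 70% of its speed; a pose out of reach is approached as far as the arm can. A call is refused whole if a number of a shift passes 1 or a number of a turn 1, either way. A call with a gripper value outside its range is refused whole. The fingers move at their own pace and stop on an object; the grip force is fixed at half the most. Time passes only in rows, so rows that do not move let the fingers close. It gives the time, the measured TCP pose, the force, the opening and the grip force at its end, in the units of the state.
- manip.observe(): the state, without advancing time (a new reading comes with each control period).
- eyes.grab_frame(name): name is "scene" or "side" or "wrist"; returns a dict with "img" (384x512x3 uint8, red, green, blue), "K" (3x3 intrinsics, pixels), "view" (4x4, takes a point from world to camera coordinates); the wrist camera has in their place "T_tool_cam" (4x4, takes a point from camera to tool coordinates, whose origin is the TCP and whose axes are the flange's). Camera axes: x right, y down, z forward; pixel columns grow to the right and rows downward; lengths in m; the calibration is good to about 2 mm. A picture is of the moment at which its call begins: read the wrist's pose just before it. There is no depth.
- manip.job_done(): hands the job in; it is judged then, once.
Trained networks look in a picture, given as the dict that the camera call returned (one of the last four; its "shot" number tells which), for a name from the list of things; names that differ only in an ending like _2 or _b are one class to them, and where a whole thing is asked for, a point or a joint stands for the part that bears it (a point fixed in the world has none). Each returns a list of dicts, best first, with "confidence" (0 to 1); they miss things now and then, are a little off and sometimes report something else, mostly with a low value. They report only what shows in the picture. A call takes as long as a camera call. They do not tell look-alikes from the thing itself.
- eyes.boxes_of(picture, thing): "point" ([row, column] in pixels, amid what is visible of it).
The state is a dict: "clock": time; "q": joint angles; "qvel": joint speeds; "joint_efforts": joint torques, N m; "position": TCP position; "orientation": TCP orientation; "ft_force": force on the tool from outside, world axes, zero at the start; "ft_torque": the same for the moment, N m; "width": opening from 0.0 (shut) to 1.0 (fully open); "grasp_force": force on a finger pad.
Only numpy, scipy, OpenCV 4.12 (cv2) and the standard library are available. Lean on these libraries where they do the work, as an engineer would, in place of code of your own. Each camera call takes 0.05 s, during which the arm holds its last target. There are 200 camera calls.

## Task

Lift the steel canister by its handle off the dish warmer and set it down gently on the round cork mat, keeping it upright. Then seat the blue aluminium block flat and fully home in the warmer's pocket, stand the small amber dish on the block in the middle of its white ring, and last of all throw the red lever over to its other end to switch the warmer on. Leave everything else on the table where it is.

Things in the scene. Friction and masses are not known exactly. Their poses are not given: they have to be found in the camera images.
- canister: loose closed steel canister, 105 mm in diameter, 105 mm high to its lid (fixed on), about 0.5 kg, with a fixed arched handle above the lid; at the start it stands on the warmer over the pocket. Origin: centre of its underside; z up its axis, x along the handle's bar.
- canister_grip (a point): centre of the black grip of the canister's handle, 145 mm above the canister's underside. The grip is a level bar along the canister's x, 66 mm long, 18 mm wide (across, in y) and 14 mm high; its uprights stand at x = +-42 mm (outside the grip) and 33 mm is free between the lid and the underside of the grip.
- coaster: fixed round cork mat, 130 mm in diameter, 5 mm thick, on the table. Origin: centre of its underside.
- warmer: fixed dish warmer, 150 mm (x) by 250 mm (y), 45 mm high: dark steel heating plate with the pocket on the +y part, teal control box with the lever on the -y part. Origin: centre of its underside at table height; x away from the robot, y to the left (turned a little).
- pocket (a point): centre of the floor of the warmer's rectangular pocket (at y = +55 mm in the warmer's frame, 33 mm above its underside), axes as the warmer's. The pocket is 99 mm (x) by 63 mm (y) and 12 mm deep, with a 2 mm chamfer at the mouth.
- block: loose blue-anodised aluminium block, 96 mm (x) by 60 mm (y) by 40 mm high, about 0.45 kg, with a white ring of 59 mm drawn on the middle of its top; its length (x) lies along the pocket's x when seated, either way round, and 28 mm then stand out above the warmer's top. Origin: centre of its underside, z up.
- dish: loose small closed amber dish, 54 mm in diameter, 15 mm high, about 30 g. Origin: centre of its underside, z up.
- heat_lever (a joint): angle of the warmer's toggle lever: 0 leaning towards the warmer's -x (off), 0.9 thrown over to its stop at the warmer's +x (on). Stiff by friction only (about 1.5 N at the ball), it stays where it is left.
- heat_lever_tip (a point): centre of the lever's red ball, 26 mm in diameter, 45 mm from the lever's axis; the axis runs along the warmer's y, at x = 0, y = -75 mm, 67 mm above the table. The lever's foot is a white block 70 mm (x) by 50 mm (y) that stands 25 mm above the warmer's top.
- meter: bystander: loose teal hand meter lying on the table, about 190 mm by 90 mm by 28 mm. Origin: near the middle of its underside.
- lamp: bystander: loose spirit lamp of amber glass with a glass cap, 76 mm in diameter, 97 mm high. Origin: centre of its underside.
- dish_stack: bystander: loose stack of five large dishes (moves as one), 90 mm in diameter, 75 mm high. Origin: centre of its underside.
- spatula_cup: bystander: low steel cup with spatulas, 90 mm in diameter, 45 mm high. Origin: centre of its underside.
- marker: bystander: loose red and white marker pen, 130 mm long, 12 mm thick, lying on the table. Origin: middle of its underside.
There are look-alikes about, which are no part of the job. What is shaped like the canister but purple is not meant. There is more than one size of the dish; the job needs the larger.

How it is judged (in metres and radians):
On the way, in this order (a step that is already met when the one before it is completed fails the run):
1. the canister is held clear above the warmer's top (height (world z) of canister above 0.06 m and contact force between the fingers and canister above 0.5 N), for 0.1 s.
2. the canister stands upright on the cork mat, let go (horizontal distance between canister and coaster below 0.02 m and z of canister in the frame of coaster between 0.002 and 0.008 m and angle between canister's own z axis and vertical below 0.05 rad and contact force between the fingers and canister below 0.1 N and linear speed of canister below 0.03 m/s), for 0.2 s.
3. the block is seated flat in the pocket, let go (horizontal distance between block and pocket below 0.004 m and z of block in the frame of pocket between -0.002 and 0.002 m and angle between the x axis of block and the x axis of warmer, either way round below 0.06 rad and angle between block's own z axis and vertical below 0.03 rad and contact force between the fingers and block below 0.1 N and linear speed of block below 0.03 m/s), for 0.2 s.
4. the dish stands on the middle of the block, let go (horizontal distance between dish and block below 0.012 m and z of dish in the frame of block between 0.037 and 0.043 m and angle between dish's own z axis and vertical below 0.05 rad and contact force between the fingers and dish below 0.1 N and linear speed of dish below 0.03 m/s), for 0.2 s.
5. the lever is thrown over (value of joint heat_lever above 0.75 rad), for 0.1 s.
At the end, for the whole second after the job is handed in: Canister upright on the mat, within 20 mm of its centre; block in the pocket, within 2 mm of the floor, 4 mm of centre, flat within 0.03 rad, square within 0.06 rad; dish upright on the block within 12 mm of its middle; lever beyond 0.75 rad; all let go and at rest (all of step 2 and all of step 3 and all of step 4 and value of joint heat_lever above 0.75 rad); the robot touches nothing.
It fails at once if the canister is tilted by more than 0.35 rad (angle between canister's own z axis and vertical above 0.35 rad).
It fails at once if the canister is banged down on the mat (more than 80 N) (contact force between canister and coaster above 80 N).
It fails at once if the meter, lamp, dish stack, spatula cup or marker is moved by more than 30 mm (distance of any of meter, lamp, dish_stack, spatula_cup, marker from where it was at the start of the episode above 0.03 m).
It also fails if it takes over 72 s, if anything falls off the work surface, if the arm or the gripper's body presses on something with over 40 N, if the wrist force passes 120 N, or if a joint passes its speed limit or range.

## Working session

There is one attempt and no reset: what is moved stays moved. The work goes in short steps, Python scripts to look and compute and a shell command to move; the robot and the scene stay as the last step left them, time stands still between calls to the robot, and variables do not carry over. Pictures are saved under pics/ and viewed, at most 10 in all, crops included, and the job is handed in when it is done.

```bash
mkdir -p pics; ls; cat > h.py <<'E'
import numpy as np, cv2
from cell import manip, eyes
def save(f,n): cv2.imwrite(f'pics/{n}.png',cv2.cvtColor(f['img'],cv2.COLOR_RGB2BGR))
def world_view(f,s=None):
    if 'view' in f: return np.array(f['view'])
    T=np.eye(4);T[:3,:3]=s['orientation'];T[:3,3]=s['position']
    return np.linalg.inv(T@np.array(f['T_tool_cam']))
def ray(f,rc,V):
    d=np.linalg.inv(f['K'])@[rc[1],rc[0],1]; R=V[:3,:3]
    return -R.T@V[:3,3], R.T@d
def onz(f,rc,z,V):
    c,d=ray(f,rc,V); return c+d*(z-c[2])/d[2]
def proj(f,p,V):
    q=f['K']@(V[:3,:3]@np.asarray(p)+V[:3,3]); return q[[1,0]]/q[2]
E
python3 - <<'E'
from h import *
s=manip.observe(); print({k:np.round(v,3).tolist() for k,v in s.items()}, manip.grasp_offset)
ims=[]
for n in ['scene','side']:
    f=eyes.grab_frame(n); V=world_view(f); save(f,n); print(n,np.round(-V[:3,:3].T@V[:3,3],2))
    for t in ['canister','canister_grip','coaster','warmer','block','dish','heat_lever_tip','meter','lamp','dish_stack','spatula_cup','marker']:
        print(t,[(np.round(b['point']).astype(int).tolist(),round(b['confidence'],2),np.round(onz(f,b['point'],{'canister':.1,'canister_grip':.19,'block':.03,'heat_lever_tip':.1}.get(t,0.01),V)[:2],3).tolist()) for b in eyes.boxes_of(f,t) if b['confidence']>.2])
f=eyes.grab_frame('wrist');save(f,'wrist');print(f['T_tool_cam'],f['K'])
E
```

```text
pics
{'clock': 0.0, 'q': [-76.375, 15.847, 86.298, 0.0, 77.96, -6.935], 'qvel': [0.024, -0.039, -0.052, -0.024, 0.032, 0.013], 'joint_efforts': [0.0, -41.677, -24.581, -0.0, 0.011, 0.0], 'position': [0.202, -0.538, 0.23], 'orientation': [[0.936, 0.351, -0.0], [0.351, -0.936, 0.002], [0.0, -0.002, -1.0]], 'ft_force': [-0.035, -0.134, -0.486], 'ft_torque': [-0.038, 0.004, -0.027], 'grasp_force': 0.0, 'width': 1.003} 0.0187
scene [1.07 0.31 1.  ]
canister [([145, 245], 0.84, [0.355, -0.126]), ([268, 404], 0.78, [0.539, 0.427]), ([212, 270], 0.73, [0.543, 0.054])]
canister_grip [([144, 245], 0.97, [0.425, -0.085]), ([269, 401], 0.89, [0.597, 0.41]), ([214, 265], 0.72, [0.606, 0.07])]
coaster [([251, 345], 0.96, [0.511, 0.276])]
warmer [([222, 242], 0.95, [0.561, -0.027]), ([183, 289], 0.29, [0.365, 0.035])]
block [([157, 189], 0.84, [0.433, -0.298])]
dish [([212, 159], 0.54, [0.644, -0.272])]
heat_lever_tip [([189, 234], 0.54, [0.521, -0.074])]
meter [([211, 407], 0.97, [0.301, 0.396])]
lamp [([291, 245], 0.96, [0.746, 0.083]), ([157, 188], 0.34, [0.42, -0.312])]
dish_stack [([319, 340],
[... 674 characters left out ...]
r_tip [([219, 276], 0.45, [0.539, -0.07])]
meter [([160, 160], 0.59, [0.314, 0.37])]
lamp [([178, 309], 0.72, [0.746, 0.087])]
dish_stack [([126, 272], 0.88, [0.744, 0.362]), ([226, 270], 0.62, [0.542, -0.032])]
spatula_cup [([215, 338], 0.76, [0.755, -0.087])]
marker [([226, 204], 0.52, [0.354, 0.05])]
[[-1.75556695e-03 -9.60574665e-01 -2.78016603e-01  7.06432780e-02]
 [ 9.99997854e-01 -1.99210062e-03  5.68304928e-04  5.56031259e-04]
 [-1.09973636e-03 -2.78015009e-01  9.60576101e-01 -1.42462845e-01]
 [ 0.00000000e+00  0.00000000e+00  0.00000000e+00  1.00000000e+00]] [[274.70048702   0.         253.04438096]
 [  0.         274.70048702 193.08010678]
 [  0.           0.           1.        ]]
```

```bash
python3 -c "
import cv2;a=cv2.imread('pics/scene.png');b=cv2.imread('pics/side.png');import numpy as np
cv2.imwrite('pics/s1.png',cv2.resize(a,(800,600)));cv2.imwrite('pics/s2.png',cv2.resize(b,(800,600)))"
```

```text
(no output)
```

View pics/s1.png

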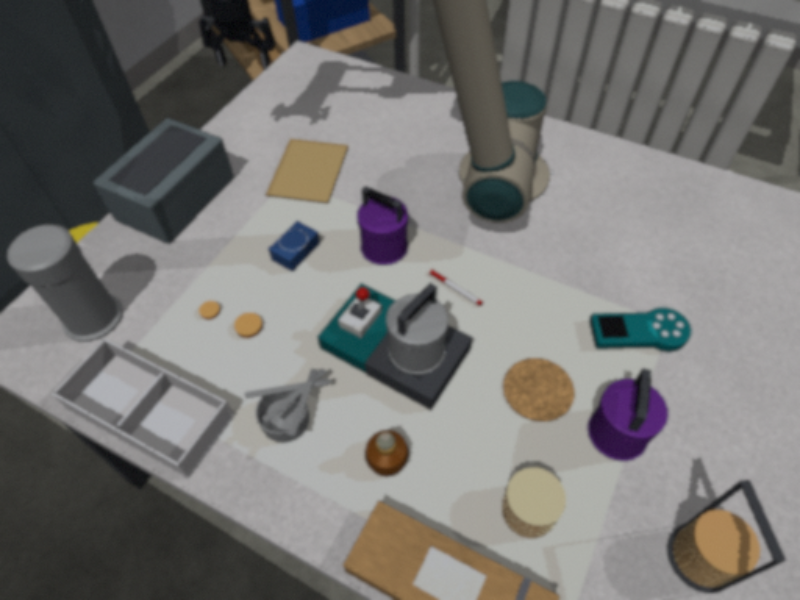

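View pics/s2.png

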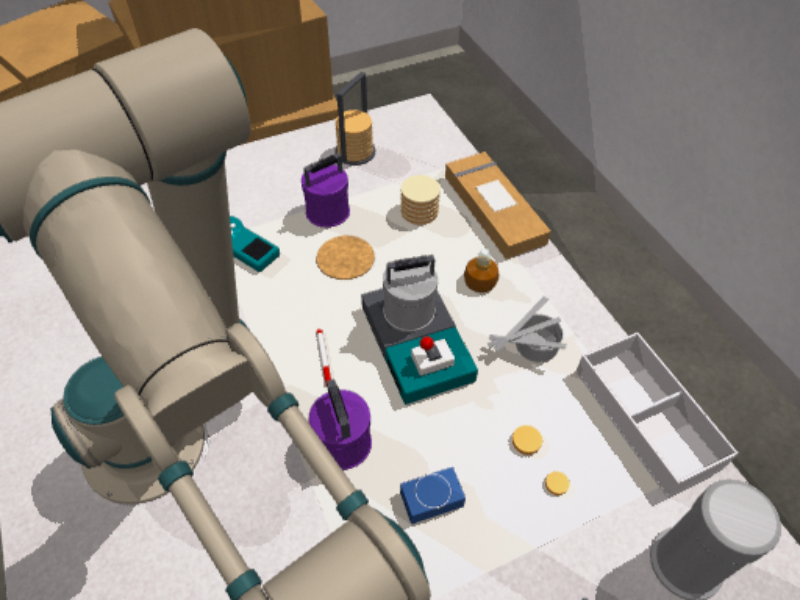

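The scene picture shows:
- **Canister candidates** (scene pixels, row, col): steel at (212,270), purple at (145,245) and (268,404). I choose the steel one, which stands on the warmer.
- **Dish candidates:** (207,159) is larger and (198,133) smaller. I choose (207,159), which is (282,337) in the side view.
- **Block:** only one, at (157,189).

Next I'll measure on rectified planes.

```bash
cat >> h.py <<'E'
def rectify(f,V,z,x0,x1,y0,y1,s=1000):
    "top view of plane z: row = (x-x0)*s, col = (y-y0)*s"
    P=np.asarray(f['K'])@V[:3]
    H=P@np.array([[0,1/s,x0],[1/s,0,y0],[0,0,z],[0,0,1]])
    return cv2.warpPerspective(f['img'],np.linalg.inv(H),(int((y1-y0)*s),int((x1-x0)*s)))
def blobs(img,lo,hi,amin=200):
    m=cv2.inRange(cv2.cvtColor(img,cv2.COLOR_RGB2HSV),lo,hi)
    m=cv2.morphologyEx(m,cv2.MORPH_CLOSE,np.ones((5,5)))
    c,_=cv2.findContours(m,cv2.RETR_EXTERNAL,cv2.CHAIN_APPROX_NONE)
    return sorted([k for k in c if cv2.contourArea(k)>amin],key=cv2.contourArea,reverse=True)
def rects(f,V,z,lo,hi,roi,amin=200,n=3):
    for c in blobs(rectify(f,V,z,*roi),lo,hi,amin)[:n]:
        (u,v),(w,h),a=cv2.minAreaRect(c); x,y=c.reshape(-1,2).mean(0)
        print('  rect ctr x,y %.3f %.3f size %d %d ang(y->x) %.1f area %d'%(roi[0]+v/1000,roi[2]+u/1000,w,h,a,cv2.contourArea(c)))
E
python3 - <<'E'
from h import *
for n in ['side','scene']:
    f=eyes.grab_frame(n);V=world_view(f);print(n)
    print('block');rects(f,V,.04,(100,80,30),(125,255,255),(.3,.55,-.42,-.2),n=1)
    print('dish');rects(f,V,.015,(10,100,100),(30,255,255),(.5,.75,-.45,-.2),n=2)
    print('coaster');rects(f,V,.005,(8,60,80),(25,255,255),(.4,.62,.18,.38),n=1)
    print('ball');rects(f,V,.1,(0,150,90),(6,255,255),(.4,.65,-.2,.05),amin=50,n=1)
    print('teal');rects(f,V,.045,(82,120,30),(98,255,255),(.4,.65,-.2,.05),n=1)
    print('grip');
    g=rectify(f,V,.192,.4,.65,-.1,.2)
    cv2.imwrite(f'pics/g_{n}.png',cv2.cvtColor(g,cv2.COLOR_RGB2BGR))
    rects(f,V,.192,(0,0,0),(180,255,55),(.42,.65,-.1,.15),n=3)
a,b=cv2.imread('pics/g_side.png'),cv2.imread('pics/g_scene.png')
cv2.imwrite('pics/g.png',np.hstack([a,b]))
E
```

```text
side
block
  rect ctr x,y 0.424 -0.311 size 69 100 ang(y->x) 5.6 area 6580
dish
  rect ctr x,y 0.629 -0.281 size 55 54 ang(y->x) 90.0 area 2314
  rect ctr x,y 0.634 -0.373 size 41 38 ang(y->x) 45.0 area 1275
coaster
  rect ctr x,y 0.500 0.272 size 130 132 ang(y->x) 90.0 area 13380
ball
  rect ctr x,y 0.530 -0.068 size 26 25 ang(y->x) 63.4 area 526
teal
  rect ctr x,y 0.535 -0.081 size 129 156 ang(y->x) 4.3 area 13724
grip
  rect ctr x,y 0.438 -0.048 size 105 22 ang(y->x) 4.6 area 804
  rect ctr x,y 0.552 0.039 size 32 72 ang(y->x) 28.6 area 705
scene
block
  rect ctr x,y 0.438 -0.296 size 74 107 ang(y->x) 6.2 area 7282
dish
  rect ctr x,y 0.634 -0.278 size 53 49 ang(y->x) 26.6 area 2092
  rect ctr x,y 0.641 -0.368 size 37 38 ang(y->x) 90.0 area 1106
coaster
  rect ctr x,y 0.502 0.272 size 128 126 ang(y->x) 90.0 area 12733
ball
  rect ctr x,y 0.520 -0.081 size 23 21 ang(y->x) 90.0 area 383
teal
  rect ctr x,y 0.551 -0.067 size 111 155 ang(y->x) 3.9 area 8083
grip
  rect ctr x,y 0.563 0.051 size 25 98 ang(y->x) 11.9 area 1356
  rect ctr x,y 0.587 0.121 size 34 13 ang(y->x) 90.0 area 351
  rect ctr x,y 0.442 -0.033 size 52 9 ang(y->x) 66.3 area 304
```

View pics/g.png

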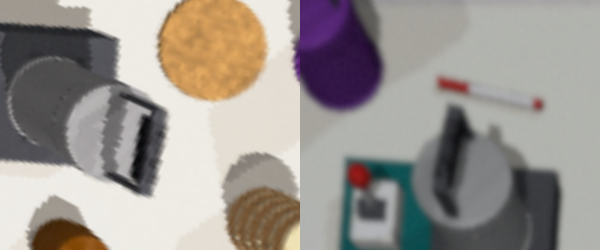

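```bash
python3 -m crank '[{"dr":[0,0,0.84],"travel":[0,0,-0.9],"gripper":0},{"dr":[0,0,0.84],"travel":[0,0,-0.9],"gripper":0},{"dr":[0,0,0.84],"travel":[0,0,-0.9],"gripper":0},{"dr":[0,0,0.84],"travel":[0,0,-0.9],"gripper":0},{"dr":[0,0,0.84],"travel":[0,0,-0.9],"gripper":0},{"dr":[0,0,0],"travel":[0.45,-0.98,0],"gripper":0},{"dr":[0,0,0],"travel":[0.45,-0.98,0],"gripper":0},{"dr":[0,0,0],"travel":[0.45,-0.98,0],"gripper":0},{"dr":[0,0,0],"travel":[0.45,-0.98,0],"gripper":0},{"dr":[0,0,0],"travel":[0.45,-0.98,0],"gripper":0},{"dr":[0,0,0],"travel":[0.45,-0.98,0],"gripper":0},{"dr":[0,0,0],"travel":[0.45,-0.98,0],"gripper":0},{"dr":[0,0,0],"travel":[0.45,-0.98,0],"gripper":0},{"dr":[0,0,0],"travel":[0.45,-0.98,0],"gripper":0},{"dr":[0,0,0],"travel":[0.45,-0.98,0],"gripper":0},{"dr":[0,0,0],"travel":[0.45,-0.98,0],"gripper":0},{"dr":[0,0,0],"travel":[0.45,-0.98,0],"gripper":0}]'
python3 -m crank '[{"dr":[0,0,0],"travel":[0.45,-0.98,0],"gripper":0},{"dr":[0,0,0],"travel":[0.45,-0.98,0],"gripper":0},{"dr":[0,0,0],"travel":[0.45,-0.98,0],"gripper":0},{"dr":[0,0,0],"travel":[0.45,-0.98,0],"gripper":0},{"dr":[0,0,0],"travel":[0.45,-0.98,0],"gripper":0},{"dr":[0,0,0],"travel":[0.45,-0.98,0],"gripper":0},{"dr":[0,0,0],"travel":[0.45,-0.98,0],"gripper":0},{"dr":[0,0,0],"travel":[0.45,-0.98,0],"gripper":0},{"dr":[0,0,0],"travel":[0.45,-0.98,0],"gripper":0},{"dr":[0,0,0],"travel":[0.45,-0.98,0],"gripper":0},{"dr":[0,0,0],"travel":[0.45,-0.98,0],"gripper":0},{"dr":[0,0,0],"travel":[0.45,-0.98,0],"gripper":0},{"dr":[0,0,0],"travel":[0,0,0],"gripper":0},{"dr":[0,0,0],"travel":[0,0,0],"gripper":0}]'
python3 - <<'E'
from h import *
s=manip.observe();f=eyes.grab_frame('wrist');V=world_view(f,s)
print(s['clock'],np.round(s['position'],4),np.round(s['orientation'],3).tolist())
np.savez('w1.npz',V=V,K=f['K'],img=f['img'])
save(f,'w1');
for t in ['canister','canister_grip','warmer','heat_lever_tip']:
  print(t,[(np.round(b['point']).astype(int).tolist(),round(b['confidence'],2),np.round(onz(f,b['point'],.19,V),3).tolist()) for b in eyes.boxes_of(f,t) if b['confidence']>.2])
x,y=s['position'][:2]
cv2.imwrite('pics/w1r.png',np.hstack([cv2.cvtColor(cv2.resize(rectify(f,V,z,.4,.7,-.15,.25),(400,300)),cv2.COLOR_RGB2BGR) for z in(.197,.045)]))
a=cv2.imread('pics/w1.png');cv2.imwrite('pics/w1v.png',np.vstack([cv2.resize(a,(400,300)).repeat(1,0),cv2.imread('pics/w1r.png')[:,:400]]) if 0 else np.vstack([np.hstack([cv2.resize(a,(400,300)),a[:300,:400]*0]),cv2.imread('pics/w1r.png')]))
E
```

```text
clock: 2.87
position: [0.3607, -0.255, 0.344]
orientation: [[0.997, -0.081, 0.0], [-0.081, -0.997, -0.0], [0.001, 0.0, -1.0]]
ft_force: [0.8, -0.6, 0.4]
width: 0.998
grasp_force: 0.0
clock: 4.03
position: [0.5189, 0.0268, 0.3434]
orientation: [[0.997, -0.078, -0.001], [-0.078, -0.997, -0.0], [-0.001, 0.0, -1.0]]
ft_force: [-0.2, -0.4, -0.0]
width: 1.001
grasp_force: 0.0
4.0333 [0.5189 0.0268 0.3434] [[0.997, -0.078, -0.001], [-0.078, -0.997, -0.0], [-0.001, 0.0, -1.0]]
canister [([244, 361], 0.81, [0.432, -0.095, 0.19]), ([176, 28], 0.79, [0.543, 0.273, 0.19]), ([144, 233], 0.72, [0.56, 0.044, 0.19]), ([274, 80], 0.68, [0.418, 0.247, 0.19]), ([19, 200], 0.63, [0.68, 0.064, 0.19])]
canister_grip [([242, 358], 0.96, [0.434, -0.092, 0.19]), ([177, 25], 0.75, [0.542, 0.276, 0.19]), ([150, 232], 0.57, [0.554, 0.046, 0.19])]
warmer [([128, 297], 0.89, [0.571, -0.024, 0.19])]
heat_lever_tip [([153, 327], 0.75, [0.543, -0.055, 0.19])]
```

View pics/w1v.png

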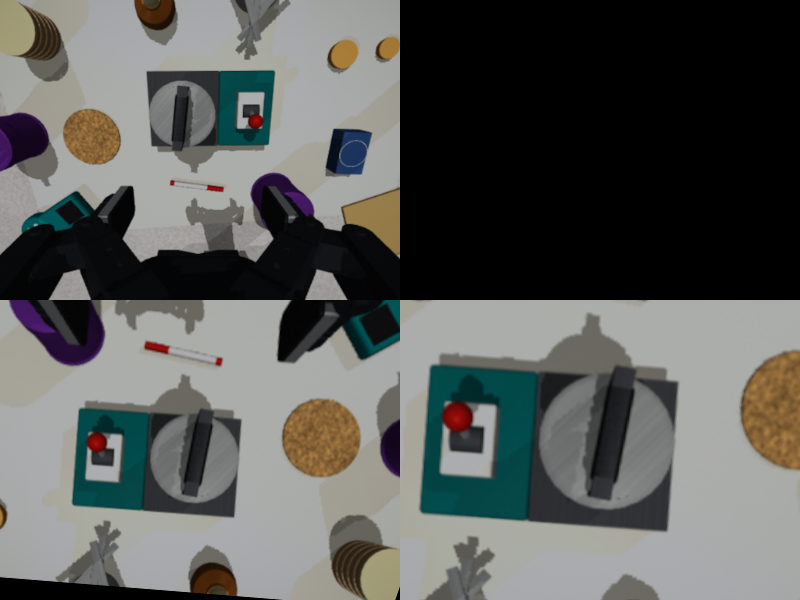

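The close view confirms the choices. The steel canister with its black handle is at wrist (146,233) on the dark plate, and the red ball is at (153,327). The cork mat, block with ring, larger dish (70,438) and smaller dish (61,497) also show. I'll fit these precisely from this picture.

```bash
python3 - <<'E'
from h import *
d=np.load('w1.npz');f={'img':d['img'],'K':d['K']};V=d['V']
roi=(.42,.66,-.12,.14)
# warmer outline: not the light tablecloth
g=rectify(f,V,.045,*roi);hsv=cv2.cvtColor(g,cv2.COLOR_RGB2HSV)
m=(cv2.inRange(hsv,(82,120,20),(98,255,255)))
c=max(cv2.findContours(m,cv2.RETR_EXTERNAL,cv2.CHAIN_APPROX_NONE)[0],key=cv2.contourArea)
(u,v),sz,a=cv2.minAreaRect(c);print('teal',.42+v/1000,-.12+u/1000,sz,a)
m2=m|cv2.inRange(hsv,(0,0,0),(180,90,75))
m2=cv2.morphologyEx(m2,cv2.MORPH_OPEN,np.ones((7,7)))
c=np.vstack([k for k in cv2.findContours(m2,cv2.RETR_EXTERNAL,cv2.CHAIN_APPROX_NONE)[0] if cv2.contourArea(k)>2000])
(u,v),sz,a=cv2.minAreaRect(c);print('warmer',.42+v/1000,-.12+u/1000,sz,a)
# lid circle
g=cv2.cvtColor(rectify(f,V,.15,*roi),cv2.COLOR_RGB2GRAY)
print('lid',[(round(.42+v/1000,4),round(-.12+u/1000,4),r) for u,v,r in (cv2.HoughCircles(cv2.GaussianBlur(g,(5,5),0),cv2.HOUGH_GRADIENT,1.,30,param1=80,param2=20,minRadius=46,maxRadius=58)[0])[:3]])
rg=(.49,.62,0.01,.09)
rects(f,V,.197,(0,0,0),(180,255,75),rg,n=2);rects(f,V,.197,(0,0,0),(180,255,45),rg,n=2)
cv2.imwrite('pics/grip.png',cv2.resize(cv2.cvtColor(rectify(f,V,.197,*rg,4000),cv2.COLOR_RGB2BGR),None,fx=1,fy=1))
print('ball');rects(f,V,.1,(0,150,60),(6,255,255),(.45,.6,-.12,0),amin=50,n=1)
print('coaster');rects(f,V,.005,(8,60,60),(25,255,255),(.4,.62,.18,.38),n=1)
print('block');rects(f,V,.04,(100,80,20),(125,255,255),(.3,.55,-.42,-.2),n=1)
print('dish');rects(f,V,.015,(10,100,90),(30,255,255),(.5,.75,-.45,-.2),n=2)
E
```

```text
teal 0.5419550247192383 -0.07065206909179687 (107.53766632080078, 147.23646545410156) 3.945185899734497
warmer 0.5465081100463867 -0.0005891265869140544 (239.6282196044922, 161.847900390625) 0.3292824625968933
lid [(np.float32(0.5525), np.float32(0.0465), np.float32(50.5))]
  rect ctr x,y 0.554 0.059 size 55 87 ang(y->x) 11.3 area 2134
  rect ctr x,y 0.596 0.048 size 39 75 ang(y->x) 90.0 area 1192
  rect ctr x,y 0.548 0.048 size 18 73 ang(y->x) 11.3 area 1032
ball
  rect ctr x,y 0.526 -0.078 size 25 24 ang(y->x) 45.0 area 483
coaster
  rect ctr x,y 0.503 0.271 size 129 129 ang(y->x) 90.0 area 13039
block
  rect ctr x,y 0.432 -0.294 size 82 100 ang(y->x) 6.2 area 7701
dish
  rect ctr x,y 0.633 -0.280 size 53 53 ang(y->x) 63.4 area 2210
  rect ctr x,y 0.638 -0.370 size 40 40 ang(y->x) 63.4 area 1257
```

View pics/grip.png

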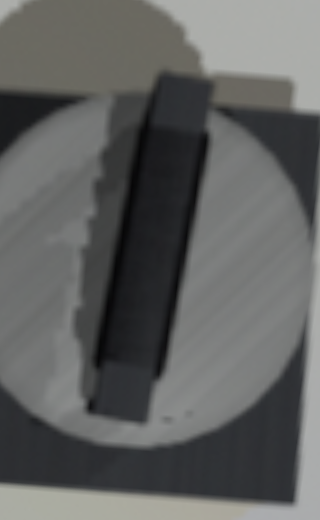

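```bash
python3 -m crank '[{"dr":[0,0,0.57],"travel":[0,0,0],"gripper":0},{"dr":[0,0,0.56],"travel":[0,0,0],"gripper":0},{"dr":[0,0,0],"travel":[0.53,-0.52,0.8],"gripper":0},{"dr":[0,0,0],"travel":[0.53,-0.51,0.8],"gripper":0},{"dr":[0,0,0],"travel":[0,0,0.9],"gripper":0},{"dr":[0,0,0],"travel":[0,0,0.9],"gripper":0},{"dr":[0,0,0],"travel":[0,0,0.9],"gripper":0},{"dr":[0,0,0],"travel":[0,0,0.9],"gripper":0},{"dr":[0,0,0],"travel":[0,0,0.8],"gripper":0},{"dr":[0,0,0],"travel":[0,0,0.5],"gripper":0},{"dr":[0,0,0],"travel":[0,0,0.36],"gripper":0},{"dr":[0,0,0],"travel":[0,0,0],"gripper":0},{"dr":[0,0,0],"travel":[0,0,0],"gripper":0}]'
python3 - <<'E'
from h import *
f=eyes.grab_frame('side');save(f,'a');f2=eyes.grab_frame('wrist');save(f2,'b')
a,b=cv2.imread('pics/a.png'),cv2.imread('pics/b.png')
cv2.imwrite('pics/ab.png',np.hstack([cv2.resize(a[130:280,180:330],(400,400)),cv2.resize(b,(400,400))]))
E
```

```text
clock: 5.37
position: [0.5498, 0.0453, 0.1725]
orientation: [[0.98, -0.199, 0.0], [-0.199, -0.98, -0.0], [0.0, 0.0, -1.0]]
ft_force: [-0.2, 0.0, 0.3]
width: 1.005
grasp_force: 0.0
```

View pics/ab.png

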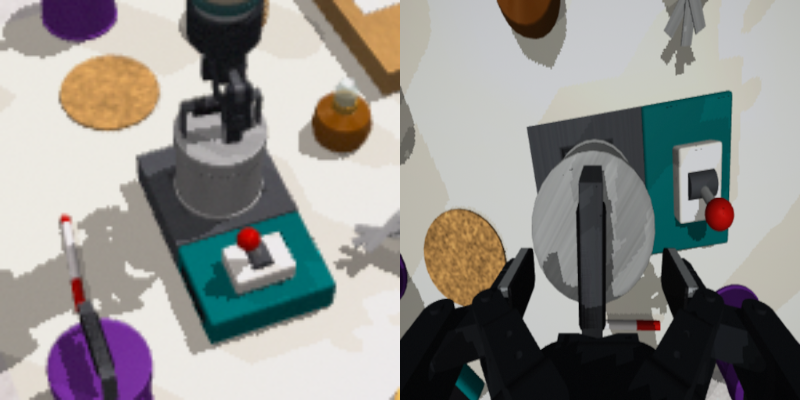

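The side crop shows the fingers on both sides of the steel canister's grip, and the wrist view shows the bar centred between the pads and parallel to them. Closing and lifting.

```bash
python3 -m crank '[{"dr":[0,0,0],"travel":[0,0,0],"gripper":1},{"dr":[0,0,0],"travel":[0,0,0],"gripper":1},{"dr":[0,0,0],"travel":[0,0,0],"gripper":1},{"dr":[0,0,0],"travel":[0,0,0],"gripper":1},{"dr":[0,0,0],"travel":[0,0,0],"gripper":1},{"dr":[0,0,0],"travel":[0,0,0],"gripper":1},{"dr":[0,0,0],"travel":[0,0,0],"gripper":1},{"dr":[0,0,0],"travel":[0,0,0],"gripper":1},{"dr":[0,0,0],"travel":[0,0,0],"gripper":1},{"dr":[0,0,0],"travel":[0,0,0],"gripper":1},{"dr":[0,0,0],"travel":[0,0,-0.1],"gripper":1},{"dr":[0,0,0],"travel":[0,0,-0.3],"gripper":1},{"dr":[0,0,0],"travel":[0,0,-0.4],"gripper":1},{"dr":[0,0,0],"travel":[0,0,-0.4],"gripper":1},{"dr":[0,0,0],"travel":[0,0,-0.4],"gripper":1},{"dr":[0,0,0],"travel":[0,0,-0.3],"gripper":1},{"dr":[0,0,0],"travel":[0,0,-0.1],"gripper":1},{"dr":[0,0,0],"travel":[0,0,0],"gripper":1},{"dr":[0,0,0],"travel":[0,0,0],"gripper":1}]'
```

```text
clock: 7.05
position: [0.5495, 0.0458, 0.2223]
orientation: [[0.98, -0.198, -0.0], [-0.198, -0.98, -0.0], [-0.0, 0.0, -1.0]]
ft_force: [-0.3, -0.1, -6.7]
width: 0.2
grasp_force: 59.2
```

```bash
python3 -m crank '[{"dr":[0,0,0],"travel":[-0.095,-0.215,0],"gripper":1},{"dr":[0,0,0],"travel":[-0.19,-0.43,0],"gripper":1},{"dr":[0,0,0],"travel":[-0.318,-0.717,0],"gripper":1},{"dr":[0,0,0],"travel":[-0.318,-0.717,0],"gripper":1},{"dr":[0,0,0],"travel":[-0.318,-0.717,0],"gripper":1},{"dr":[0,0,0],"travel":[-0.318,-0.717,0],"gripper":1},{"dr":[0,0,0],"travel":[-0.318,-0.717,0],"gripper":1},{"dr":[0,0,0],"travel":[-0.318,-0.717,0],"gripper":1},{"dr":[0,0,0],"travel":[-0.318,-0.717,0],"gripper":1},{"dr":[0,0,0],"travel":[-0.318,-0.717,0],"gripper":1},{"dr":[0,0,0],"travel":[-0.318,-0.717,0],"gripper":1},{"dr":[0,0,0],"travel":[-0.318,-0.717,0],"gripper":1},{"dr":[0,0,0],"travel":[-0.19,-0.43,0],"gripper":1},{"dr":[0,0,0],"travel":[-0.095,-0.215,0],"gripper":1},{"dr":[0,0,0],"travel":[0,0,0],"gripper":1},{"dr":[0,0,0],"travel":[0,0,0],"gripper":1}]'
python3 - <<'E'
from h import *
s=manip.observe();f=eyes.grab_frame('wrist');V=world_view(f,s)
z=.095+.105; g=cv2.cvtColor(rectify(f,V,z,.4,.6,.17,.37),cv2.COLOR_RGB2GRAY)
print(s['position'],[(round(.4+v/1000,4),round(.17+u/1000,4),r) for u,v,r in cv2.HoughCircles(cv2.GaussianBlur(g,(5,5),0),cv2.HOUGH_GRADIENT,1.,30,param1=80,param2=20,minRadius=46,maxRadius=58)[0][:2]])
# empty warmer now visible?
f=eyes.grab_frame('side');save(f,'side2')
f=eyes.grab_frame('scene');save(f,'scene2')
E
```

```text
clock: 8.38
position: [0.4995, 0.2713, 0.222]
orientation: [[0.98, -0.197, -0.0], [-0.197, -0.98, -0.001], [0.0, 0.001, -1.0]]
ft_force: [-0.5, -0.8, -5.3]
width: 0.195
grasp_force: 59.2
[0.49952142 0.27131842 0.22202145] [(np.float32(0.5015), np.float32(0.2725), np.float32(51.9))]
```

```bash
python3 -m crank '[{"dr":[0,0,0],"travel":[0,0,0.2],"gripper":1},{"dr":[0,0,0],"travel":[0,0,0.5],"gripper":1},{"dr":[0,0,0],"travel":[0,0,0.7],"gripper":1},{"dr":[0,0,0],"travel":[0,0,0.7],"gripper":1},{"dr":[0,0,0],"travel":[0,0,0.5],"gripper":1},{"dr":[0,0,0],"travel":[0,0,0.3],"gripper":1},{"dr":[0,0,0],"travel":[0,0,0.2],"gripper":1},{"dr":[0,0,0],"travel":[0,0,0.1],"gripper":1},{"dr":[0,0,0],"travel":[0,0,0.1],"gripper":1},{"dr":[0,0,0],"travel":[0,0,0.08],"gripper":1},{"dr":[0,0,0],"travel":[0,0,0.06],"gripper":1},{"dr":[0,0,0],"travel":[0,0,0.06],"gripper":1},{"dr":[0,0,0],"travel":[0,0,0.04],"gripper":1},{"dr":[0,0,0],"travel":[0,0,0],"gripper":1},{"dr":[0,0,0],"travel":[0,0,0],"gripper":1}]'
```

```text
clock: 9.78
position: [0.4997, 0.2717, 0.1339]
orientation: [[0.98, -0.198, 0.0], [-0.198, -0.98, -0.0], [0.0, -0.0, -1.0]]
ft_force: [-0.7, -0.2, -7.0]
width: 0.201
grasp_force: 59.2
```

Still hanging; a little lower in small steps.

```bash
python3 -m crank '[{"dr":[0,0,0],"travel":[0,0,0.03],"gripper":1},{"dr":[0,0,0],"travel":[0,0,0.03],"gripper":1},{"dr":[0,0,0],"travel":[0,0,0],"gripper":1},{"dr":[0,0,0],"travel":[0,0,0],"gripper":1}]'
```

```text
clock: 10.12
position: [0.4999, 0.2718, 0.1325]
orientation: [[0.98, -0.198, 0.001], [-0.198, -0.98, 0.0], [0.0, -0.0, -1.0]]
ft_force: [-0.2, -0.7, -4.6]
width: 0.201
grasp_force: 59.4
```

```bash
python3 -m crank '[{"dr":[0,0,0],"travel":[0,0,0.03],"gripper":1},{"dr":[0,0,0],"travel":[0,0,0],"gripper":1},{"dr":[0,0,0],"travel":[0,0,0],"gripper":1}]'
python3 -m crank '[{"dr":[0,0,0],"travel":[0,0,0],"gripper":0},{"dr":[0,0,0],"travel":[0,0,0],"gripper":0},{"dr":[0,0,0],"travel":[0,0,0],"gripper":0},{"dr":[0,0,0],"travel":[0,0,0],"gripper":0},{"dr":[0,0,0],"travel":[0,0,0],"gripper":0},{"dr":[0,0,0],"travel":[0,0,0],"gripper":0},{"dr":[0,0,0],"travel":[0,0,0],"gripper":0},{"dr":[0,0,0],"travel":[0,0,0],"gripper":0},{"dr":[0,0,0],"travel":[0,0,-0.3],"gripper":0},{"dr":[0,0,0],"travel":[0,0,-0.7],"gripper":0},{"dr":[0,0,0],"travel":[0,0,-0.9],"gripper":0},{"dr":[0,0,0],"travel":[0,0,-0.9],"gripper":0},{"dr":[0,0,0],"travel":[0,0,-0.9],"gripper":0},{"dr":[0,0,0],"travel":[0,0,-0.9],"gripper":0},{"dr":[0,0,0],"travel":[0,0,-0.9],"gripper":0},{"dr":[0,0,0],"travel":[0,0,-0.5],"gripper":0},{"dr":[0,0,0],"travel":[0,0,0],"gripper":0}]'
```

```text
clock: 10.37
position: [0.5001, 0.2721, 0.1323]
orientation: [[0.98, -0.198, 0.001], [-0.198, -0.98, 0.001], [0.001, -0.001, -1.0]]
ft_force: [-0.0, 1.4, 0.7]
width: 0.197
grasp_force: 60.1
clock: 11.78
position: [0.5013, 0.2724, 0.2856]
orientation: [[0.98, -0.198, 0.007], [-0.198, -0.98, 0.003], [0.006, -0.004, -1.0]]
ft_force: [1.2, 0.5, 0.4]
width: 0.998
grasp_force: 0.0
```

```bash
python3 -m crank '[{"dr":[0,0,0],"travel":[0.5,0.91,0],"gripper":0},{"dr":[0,0,0],"travel":[0.5,0.91,0],"gripper":0},{"dr":[0,0,0],"travel":[0.5,0.91,0],"gripper":0},{"dr":[0,0,0],"travel":[0.5,0.91,0.2],"gripper":0},{"dr":[0,0,0],"travel":[0.5,0.91,0.3],"gripper":0},{"dr":[0,0,0],"travel":[0.5,0.91,0.3],"gripper":0},{"dr":[0,0,0],"travel":[0.5,0.91,0.3],"gripper":0},{"dr":[0,0,0],"travel":[0.5,0.91,0.3],"gripper":0},{"dr":[0,0,0],"travel":[0.45,0.91,0.2],"gripper":0},{"dr":[0,0,-0.6],"travel":[0,0,0],"gripper":0},{"dr":[0,0,-0.6],"travel":[0,0,0],"gripper":0},{"dr":[0,0,0],"travel":[0,0,0],"gripper":0},{"dr":[0,0,0],"travel":[0,0,0],"gripper":0}]'
cat > pk.py <<'E'
from h import *
s=manip.observe();f=eyes.grab_frame('wrist');V=world_view(f,s)
np.savez('w2.npz',V=V,K=f['K'],img=f['img'])
print(np.round(s['position'],4),np.round(s['orientation'],3).tolist())
R=(.44,.66,-.14,.14)
g=rectify(f,V,.045,*R,2800)
cv2.imwrite('pics/pk.png',cv2.resize(cv2.cvtColor(g,cv2.COLOR_RGB2BGR),(784,616)))
E
python3 pk.py
```

```text
clock: 12.87
position: [0.5677, 0.0488, 0.2408]
orientation: [[0.997, -0.075, -0.001], [-0.075, -0.997, 0.0], [-0.001, 0.0, -1.0]]
ft_force: [-0.1, 0.8, 0.5]
width: 1.003
grasp_force: 0.0
[0.5677 0.0488 0.2408] [[0.997, -0.075, -0.001], [-0.075, -0.997, 0.0], [-0.001, 0.0, -1.0]]
```

View pics/pk.png

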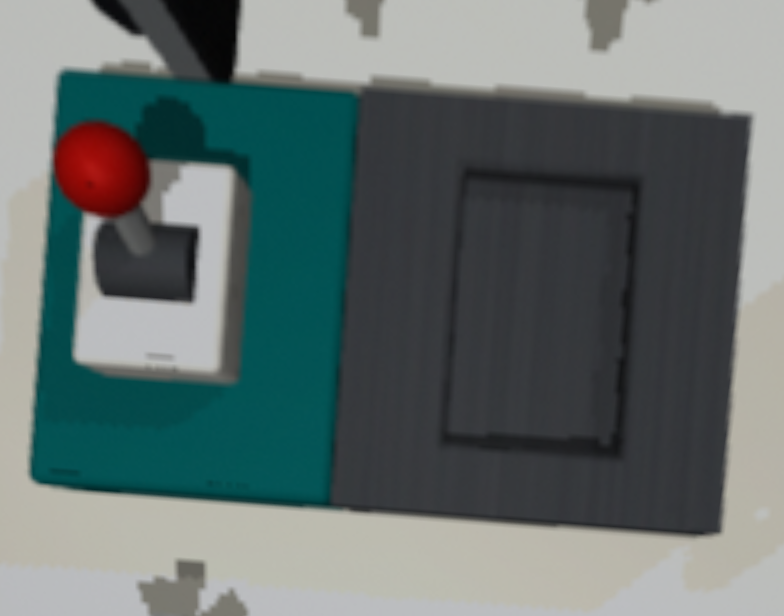

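The rectified view shows the empty pocket with its mouth centre at about (541,313), which is (0.552, 0.054). The warmer's yaw is about -3.9°. The ball is still at the off end. I'll view the block from the same relative pose so that calibration bias cancels.

```bash
python3 -m crank '[{"dr":[0,0,0],"travel":[-0.255,0.95,0],"gripper":0},{"dr":[0,0,0],"travel":[-0.255,0.95,0],"gripper":0},{"dr":[0,0,0],"travel":[-0.255,0.95,0],"gripper":0},{"dr":[0,0,0],"travel":[-0.255,0.95,0],"gripper":0},{"dr":[0,0,0],"travel":[-0.255,0.95,0],"gripper":0},{"dr":[0,0,0],"travel":[-0.255,0.95,0],"gripper":0},{"dr":[0,0,0],"travel":[-0.255,0.95,0],"gripper":0},{"dr":[0,0,0],"travel":[-0.255,0.95,0],"gripper":0},{"dr":[0,0,0],"travel":[-0.255,0.95,0],"gripper":0},{"dr":[0,0,0],"travel":[-0.255,0.95,0],"gripper":0},{"dr":[0,0,0],"travel":[-0.255,0.95,0],"gripper":0},{"dr":[0,0,0],"travel":[-0.255,0.95,0],"gripper":0},{"dr":[0,0,0],"travel":[-0.255,0.95,0.1],"gripper":0},{"dr":[0,0,0],"travel":[-0.255,0.95,0.1],"gripper":0},{"dr":[0,0,0],"travel":[-0.255,0.95,0],"gripper":0},{"dr":[0,0,0],"travel":[0,0,0],"gripper":0},{"dr":[0,0,0],"travel":[0,0,0],"gripper":0},{"dr":[0,0,0],"travel":[0,0,0],"gripper":0}]'
python3 - <<'E'
from h import *
s=manip.observe();f=eyes.grab_frame('wrist');V=world_view(f,s)
np.savez('w3.npz',V=V,K=f['K'],img=f['img']);save(f,'w3')
print(np.round(s['position'],4))
R=(.34,.52,-.40,-.20)
g=rectify(f,V,.04,*R,3000)
cv2.imwrite('pics/bk.png',cv2.cvtColor(g,cv2.COLOR_RGB2BGR))
rects(f,V,.04,(100,80,20),(125,255,255),R,n=1)
# white ring
gh=cv2.cvtColor(g,cv2.COLOR_RGB2HSV)
b=blobs(g,(100,80,20),(125,255,255))[0]; m=np.zeros(g.shape[:2],np.uint8);cv2.drawContours(m,[b],-1,255,-1);m=cv2.erode(m,np.ones((15,15)))
w=cv2.inRange(gh,(0,0,110),(180,110,255))&m
p=np.argwhere(w)[:,::-1].astype(np.float32);(u,v),(a,c),t=cv2.fitEllipse(cv2.convexHull(p))
print('ring',R[0]+v/3000,R[2]+u/3000,a/3,c/3,len(p))
E
```

```text
clock: 14.42
position: [0.4467, -0.2985, 0.2365]
orientation: [[0.997, -0.074, 0.0], [-0.074, -0.997, 0.001], [-0.0, -0.001, -1.0]]
ft_force: [0.5, 0.5, -0.1]
width: 1.001
grasp_force: 0.0
[ 0.4467 -0.2985  0.2365]
  rect ctr x,y 0.430 -0.305 size 58 98 ang(y->x) 6.2 area 5511
ring 0.4282981669108073 -0.30537734985351567 60.546590169270836 61.63155619303385 2104
```

View pics/bk.png

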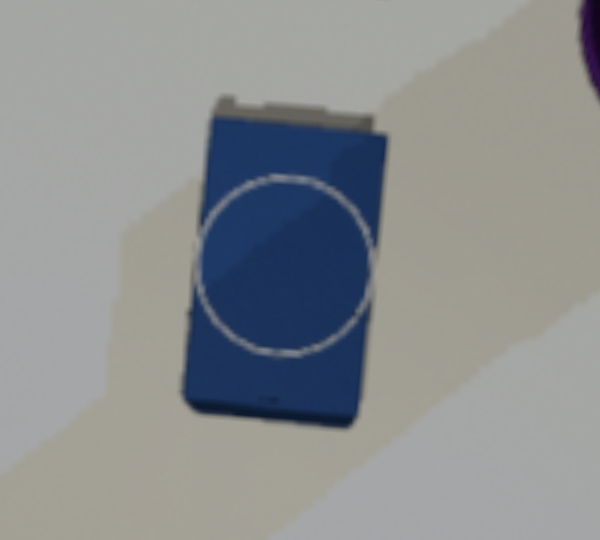

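The crop shows the block's top with the ring centre at (285,265), which is (0.4284, -0.305), at yaw about -5.4°. Descending to grip.

```bash
python3 -m crank '[{"dr":[0,0,0.19],"travel":[0,0,0],"gripper":0},{"dr":[0,0,0],"travel":[-0.35,0.17,0.6],"gripper":0},{"dr":[0,0,0],"travel":[-0.35,0.17,0.9],"gripper":0},{"dr":[0,0,0],"travel":[0,0,0.9],"gripper":0},{"dr":[0,0,0],"travel":[0,0,0.9],"gripper":0},{"dr":[0,0,0],"travel":[0,0,0.9],"gripper":0},{"dr":[0,0,0],"travel":[0,0,0.9],"gripper":0},{"dr":[0,0,0],"travel":[0,0,0.9],"gripper":0},{"dr":[0,0,0],"travel":[0,0,0.9],"gripper":0},{"dr":[0,0,0],"travel":[0,0,0.9],"gripper":0},{"dr":[0,0,0],"travel":[0,0,0.7],"gripper":0},{"dr":[0,0,0],"travel":[0,0,0.4],"gripper":0},{"dr":[0,0,0],"travel":[0,0,0.16],"gripper":0},{"dr":[0,0,0],"travel":[0,0,0],"gripper":0},{"dr":[0,0,0],"travel":[0,0,0],"gripper":0}]'
python3 -m crank '[{"dr":[0,0,0],"travel":[0,0,0],"gripper":1},{"dr":[0,0,0],"travel":[0,0,0],"gripper":1},{"dr":[0,0,0],"travel":[0,0,0],"gripper":1},{"dr":[0,0,0],"travel":[0,0,0],"gripper":1},{"dr":[0,0,0],"travel":[0,0,0],"gripper":1},{"dr":[0,0,0],"travel":[0,0,0],"gripper":1},{"dr":[0,0,0],"travel":[0,0,0],"gripper":1}]'
```

```text
clock: 15.72
position: [0.4291, -0.3064, 0.0108]
orientation: [[0.996, -0.093, 0.001], [-0.093, -0.996, -0.001], [0.001, 0.001, -1.0]]
ft_force: [0.1, 0.1, 0.4]
width: 1.0
grasp_force: 0.0
clock: 16.3
position: [0.429, -0.3064, 0.0114]
orientation: [[0.996, -0.094, 0.002], [-0.094, -0.996, -0.001], [0.002, 0.001, -1.0]]
ft_force: [-0.5, 1.8, 5.3]
width: 0.688
grasp_force: 67.0
```

```bash
python3 -m crank '[{"dr":[0,0,0],"travel":[0,0,-0.1],"gripper":1},{"dr":[0,0,0],"travel":[0,0,-0.3],"gripper":1},{"dr":[0,0,0],"travel":[0,0,-0.7],"gripper":1},{"dr":[0,0,0],"travel":[0,0,-0.9],"gripper":1},{"dr":[0,0,0],"travel":[0,0,-0.9],"gripper":1},{"dr":[0,0,0],"travel":[0,0,-0.9],"gripper":1},{"dr":[0,0,0],"travel":[0,0,-0.9],"gripper":1},{"dr":[0,0,0],"travel":[0,0,-0.9],"gripper":1},{"dr":[0,0,0],"travel":[0,0,-0.4],"gripper":1},{"dr":[0,0,0],"travel":[0,0,0],"gripper":1},{"dr":[0,0,0],"travel":[0,0,0],"gripper":1}]'
python3 - <<'E'
from h import *
s=manip.observe();f=eyes.grab_frame('wrist');V=world_view(f,s);save(f,'w4')
p=np.array(s['position']);print(np.round(p,4),s['width'],s['grasp_force'])
R=(p[0]-.08,p[0]+.08,p[1]-.08,p[1]+.08)
g=rectify(f,V,p[2]+.029,*R,3000);cv2.imwrite('pics/w4r.png',cv2.cvtColor(g,cv2.COLOR_RGB2BGR))
rects(f,V,p[2]+.029,(100,80,20),(125,255,255),R,n=2)
a=cv2.imread('pics/w4.png');cv2.imwrite('pics/w4v.png',np.hstack([cv2.resize(a,(400,400)),cv2.resize(cv2.imread('pics/w4r.png'),(400,400))]))
E
```

```text
clock: 17.22
position: [0.428, -0.3059, 0.1598]
orientation: [[0.996, -0.094, -0.0], [-0.094, -0.996, -0.0], [-0.0, 0.0, -1.0]]
ft_force: [-1.1, -0.3, -4.9]
width: 0.693
grasp_force: 66.2
[ 0.428  -0.3059  0.1598] 0.6931037439186323 66.18258833885193
  rect ctr x,y 0.439 -0.307 size 58 85 ang(y->x) 6.1 area 4500
```

View pics/w4v.png

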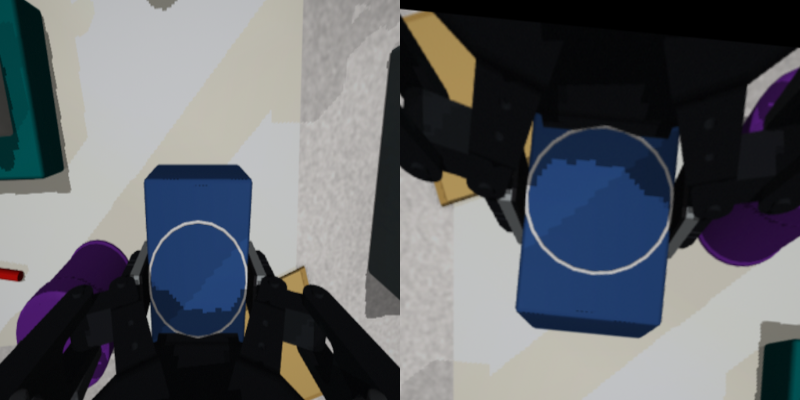

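The block is held level. In the rectified half its ring centre (600,200) lies exactly on the TCP. Moving above the pocket.

```bash
python3 -m crank '[{"dr":[0,0,-0.25],"travel":[0.2,0,0],"gripper":1},{"dr":[0,0,0],"travel":[0.4,-0.3,0],"gripper":1},{"dr":[0,0,0],"travel":[0.4,-0.6,0],"gripper":1},{"dr":[0,0,0],"travel":[0.4,-0.99,0],"gripper":1},{"dr":[0,0,0],"travel":[0.4,-0.99,0],"gripper":1},{"dr":[0,0,0],"travel":[0.4,-0.99,0],"gripper":1},{"dr":[0,0,0],"travel":[0.4,-0.99,0],"gripper":1},{"dr":[0,0,0],"travel":[0.4,-0.99,0],"gripper":1},{"dr":[0,0,0],"travel":[0.4,-0.99,0],"gripper":1},{"dr":[0,0,0],"travel":[0.4,-0.99,0],"gripper":1},{"dr":[0,0,0],"travel":[0.16,-0.99,0],"gripper":1},{"dr":[0,0,0],"travel":[0,-0.99,0],"gripper":1},{"dr":[0,0,0],"travel":[0,-0.99,0],"gripper":1},{"dr":[0,0,0],"travel":[0,-0.99,0],"gripper":1},{"dr":[0,0,0],"travel":[0,-0.99,0],"gripper":1},{"dr":[0,0,0],"travel":[0,-0.99,0],"gripper":1},{"dr":[0,0,0],"travel":[0,-0.6,0],"gripper":1},{"dr":[0,0,0],"travel":[0,-0.32,0],"gripper":1},{"dr":[0,0,0],"travel":[0,0,0],"gripper":1},{"dr":[0,0,0],"travel":[0,0,0],"gripper":1}]'
```

```text
clock: 18.93
position: [0.5518, 0.0537, 0.1593]
orientation: [[0.998, -0.066, -0.001], [-0.066, -0.998, -0.001], [-0.001, 0.001, -1.0]]
ft_force: [-0.1, 0.6, -3.9]
width: 0.689
grasp_force: 66.0
```

```bash
python3 -m crank '[{"dr":[0,0,0],"travel":[0,0,0.3],"gripper":1},{"dr":[0,0,0],"travel":[0,0,0.6],"gripper":1},{"dr":[0,0,0],"travel":[0,0,0.8],"gripper":1},{"dr":[0,0,0],"travel":[0,0,0.8],"gripper":1},{"dr":[0,0,0],"travel":[0,0,0.7],"gripper":1},{"dr":[0,0,0],"travel":[0,0,0.4],"gripper":1},{"dr":[0,0,0],"travel":[0,0,0.25],"gripper":1},{"dr":[0,0,0],"travel":[0,0,0.12],"gripper":1},{"dr":[0,0,0],"travel":[0,0,0.08],"gripper":1},{"dr":[0,0,0],"travel":[0,0,0.08],"gripper":1},{"dr":[0,0,0],"travel":[0,0,0.08],"gripper":1},{"dr":[0,0,0],"travel":[0,0,0.04],"gripper":1},{"dr":[0,0,0],"travel":[0,0,0],"gripper":1},{"dr":[0,0,0],"travel":[0,0,0],"gripper":1}]'
```

```text
clock: 20.1
position: [0.5521, 0.0535, 0.0541]
orientation: [[0.998, -0.067, 0.001], [-0.067, -0.998, -0.0], [0.001, 0.0, -1.0]]
ft_force: [-0.1, -0.2, -4.4]
width: 0.688
grasp_force: 65.9
```

No contact and already about 2 mm inside the mouth; continuing slowly.

```bash
python3 -m crank '[{"dr":[0,0,0],"travel":[0,0,0.08],"gripper":1},{"dr":[0,0,0],"travel":[0,0,0.08],"gripper":1},{"dr":[0,0,0],"travel":[0,0,0],"gripper":1},{"dr":[0,0,0],"travel":[0,0,0],"gripper":1}]'
python3 -m crank '[{"dr":[0,0,0],"travel":[0,0,0.08],"gripper":1},{"dr":[0,0,0],"travel":[0,0,0.08],"gripper":1},{"dr":[0,0,0],"travel":[0,0,0],"gripper":1},{"dr":[0,0,0],"travel":[0,0,0],"gripper":1}]'
```

```text
clock: 20.43
position: [0.5517, 0.0535, 0.0496]
orientation: [[0.998, -0.067, -0.0], [-0.067, -0.998, -0.0], [-0.0, 0.0, -1.0]]
ft_force: [0.0, -0.7, -4.2]
width: 0.692
grasp_force: 65.9
clock: 20.77
position: [0.5517, 0.0535, 0.0456]
orientation: [[0.998, -0.067, -0.0], [-0.067, -0.998, -0.0], [-0.0, 0.0, -1.0]]
ft_force: [0.1, 0.3, -4.7]
width: 0.691
grasp_force: 65.9
```

```bash
python3 -m crank '[{"dr":[0,0,0],"travel":[0,0,0.04],"gripper":1},{"dr":[0,0,0],"travel":[0,0,0.03],"gripper":1},{"dr":[0,0,0],"travel":[0,0,0],"gripper":1},{"dr":[0,0,0],"travel":[0,0,0],"gripper":1}]'
```

```text
clock: 21.1
position: [0.552, 0.0535, 0.0444]
orientation: [[0.998, -0.067, 0.001], [-0.067, -0.998, -0.0], [0.001, 0.0, -1.0]]
ft_force: [-1.1, 0.5, -1.1]
width: 0.691
grasp_force: 66.3
```

```bash
python3 -m crank '[{"dr":[0,0,0],"travel":[0,0,0.03],"gripper":1},{"dr":[0,0,0],"travel":[0,0,0],"gripper":1},{"dr":[0,0,0],"travel":[0,0,0],"gripper":0},{"dr":[0,0,0],"travel":[0,0,0],"gripper":0},{"dr":[0,0,0],"travel":[0,0,0],"gripper":0},{"dr":[0,0,0],"travel":[0,0,0],"gripper":0},{"dr":[0,0,0],"travel":[0,0,0],"gripper":0},{"dr":[0,0,0],"travel":[0,0,0],"gripper":0},{"dr":[0,0,0],"travel":[0,0,-0.3],"gripper":0},{"dr":[0,0,0],"travel":[0,0,-0.7],"gripper":0},{"dr":[0,0,0],"travel":[0,0,-0.95],"gripper":0},{"dr":[0,0,0],"travel":[0,0,-0.95],"gripper":0},{"dr":[0,0,0],"travel":[0,0,-0.95],"gripper":0},{"dr":[0,0,0],"travel":[0,0,-0.95],"gripper":0},{"dr":[0,0,0],"travel":[0,0,-0.95],"gripper":0},{"dr":[0,0,0],"travel":[0,0,-0.95],"gripper":0},{"dr":[0,0,0],"travel":[0,0,-0.95],"gripper":0},{"dr":[0,0,0],"travel":[0,0,-0.4],"gripper":0},{"dr":[0,0,0],"travel":[0,0,0],"gripper":0},{"dr":[0,0,0],"travel":[0,0,0],"gripper":0}]'
cat > ring.py <<'E'
from h import *
s=manip.observe();f=eyes.grab_frame('wrist');V=world_view(f,s);save(f,'w5')
print(np.round(s['position'],4))
R=(.45,.65,-.05,.15)
g=rectify(f,V,.073,*R,3000);cv2.imwrite('pics/w5r.png',cv2.resize(cv2.cvtColor(g,cv2.COLOR_RGB2BGR),(600,600)))
rects(f,V,.073,(100,80,20),(125,255,255),R,n=1)
b=blobs(g,(100,80,20),(125,255,255))[0]; m=np.zeros(g.shape[:2],np.uint8);cv2.drawContours(m,[b],-1,255,-1);m=cv2.erode(m,np.ones((15,15)))
w=cv2.inRange(cv2.cvtColor(g,cv2.COLOR_RGB2HSV),(0,0,110),(180,110,255))&m
p=np.argwhere(w)[:,::-1].astype(np.float32);(u,v),(a,c),t=cv2.fitEllipse(cv2.convexHull(p))
print('ring',R[0]+v/3000,R[2]+u/3000,a/3,c/3,len(p))
E
python3 ring.py
```

```text
clock: 22.77
position: [0.5516, 0.0535, 0.2444]
orientation: [[0.998, -0.067, 0.0], [-0.067, -0.998, -0.0], [0.0, 0.0, -1.0]]
ft_force: [0.4, 0.4, -1.4]
width: 1.001
grasp_force: 0.0
[0.5516 0.0535 0.2444]
  rect ctr x,y 0.553 0.053 size 61 99 ang(y->x) 4.0 area 5747
ring 0.5302212880452474 0.05366094970703125 18.6971435546875 40.90592956542969 1136
```

View pics/w5r.png

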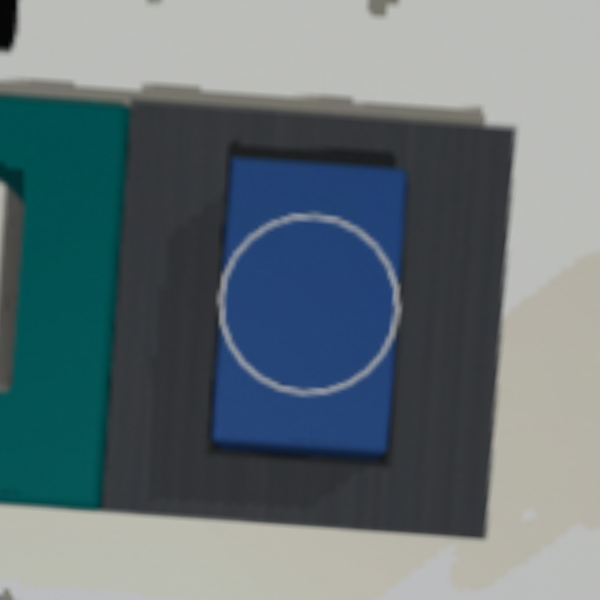

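The block is flat in the pocket, and its ring centre (309,304) reads (0.551, 0.053). Next, the larger dish.

```bash
python3 -m crank '[{"dr":[0,0,0],"travel":[0.331,0.933,0],"gripper":0},{"dr":[0,0,0],"travel":[0.331,0.933,0],"gripper":0},{"dr":[0,0,0],"travel":[0.331,0.933,0],"gripper":0},{"dr":[0,0,0],"travel":[0.331,0.933,0],"gripper":0},{"dr":[0,0,0],"travel":[0.331,0.933,0],"gripper":0},{"dr":[0,0,0],"travel":[0.331,0.933,0],"gripper":0},{"dr":[0,0,0],"travel":[0.331,0.933,0],"gripper":0},{"dr":[0,0,0],"travel":[0.331,0.933,0],"gripper":0},{"dr":[0,0,0],"travel":[0.331,0.933,0],"gripper":0},{"dr":[0,0,0],"travel":[0.331,0.933,0],"gripper":0},{"dr":[0,0,0],"travel":[0.331,0.933,0.3],"gripper":0},{"dr":[0,0,0],"travel":[0.331,0.933,0.4],"gripper":0},{"dr":[0,0,0],"travel":[0.331,0.933,0.5],"gripper":0},{"dr":[0,0,0],"travel":[0.331,0.933,0.58],"gripper":0},{"dr":[0,0,0],"travel":[0,0,0],"gripper":0},{"dr":[0,0,0],"travel":[0,0,0],"gripper":0},{"dr":[0,0,0],"travel":[0,0,0],"gripper":0}]'
python3 - <<'E'
from h import *
s=manip.observe();f=eyes.grab_frame('wrist');V=world_view(f,s);save(f,'w6')
p=s['position'];print(np.round(p,4))
for b in eyes.boxes_of(f,'dish'): print(b['point'],b['confidence'],onz(f,b['point'],.015,V))
rects(f,V,.015,(10,100,60),(30,255,255),(.52,.75,-.43,-.2),n=4)
g=rectify(f,V,.015,.52,.75,-.43,-.2)
for c in blobs(g,(10,100,60),(30,255,255))[:3]:
    (u,v),r=cv2.minEnclosingCircle(c);print('circ',.52+v/1000,-.43+u/1000,r)
print([ (round(onz(f,b['point'],.02,V)[0],3),round(onz(f,b['point'],.02,V)[1],3),b['confidence']) for b in eyes.boxes_of(f,'spatula_cup')])
E
```

```text
clock: 24.23
position: [0.6447, -0.2795, 0.1982]
orientation: [[0.998, -0.068, -0.003], [-0.068, -0.998, 0.002], [-0.003, -0.002, -1.0]]
ft_force: [-0.7, -0.1, 0.5]
width: 1.004
grasp_force: 0.0
[ 0.6447 -0.2795  0.1982]
[181.4, 256.9] 0.98 [ 0.63541854 -0.28385278  0.015     ]
[173.6, 329.5] 0.72 [ 0.63902116 -0.37205395  0.015     ]
  rect ctr x,y 0.635 -0.280 size 53 52 ang(y->x) 90.0 area 2178
  rect ctr x,y 0.640 -0.370 size 40 38 ang(y->x) 45.0 area 1250
circ 0.6342735824584961 -0.28 27.1901912689209
circ 0.64 -0.3705 20.81475830078125
[(np.float64(0.766), np.float64(-0.088), 0.84)]
```

```bash
python3 -m crank '[{"dr":[0,0,0],"travel":[-0.2,0.03,0.6],"gripper":0},{"dr":[0,0,0],"travel":[-0.21,0.02,0.9],"gripper":0},{"dr":[0,0,0],"travel":[0,0,0.9],"gripper":0},{"dr":[0,0,0],"travel":[0,0,0.9],"gripper":0},{"dr":[0,0,0],"travel":[0,0,0.9],"gripper":0},{"dr":[0,0,0],"travel":[0,0,0.9],"gripper":0},{"dr":[0,0,0],"travel":[0,0,0.9],"gripper":0},{"dr":[0,0,0],"travel":[0,0,0.9],"gripper":0},{"dr":[0,0,0],"travel":[0,0,0.5],"gripper":0},{"dr":[0,0,0],"travel":[0,0,0.3],"gripper":0},{"dr":[0,0,0],"travel":[0,0,0.2],"gripper":0},{"dr":[0,0,0],"travel":[0,0,0],"gripper":0},{"dr":[0,0,0],"travel":[0,0,0],"gripper":0}]'
python3 -m crank '[{"dr":[0,0,0],"travel":[0,0,0],"gripper":0.3},{"dr":[0,0,0],"travel":[0,0,0],"gripper":0.5},{"dr":[0,0,0],"travel":[0,0,0],"gripper":1},{"dr":[0,0,0],"travel":[0,0,0],"gripper":1},{"dr":[0,0,0],"travel":[0,0,0],"gripper":1},{"dr":[0,0,0],"travel":[0,0,0],"gripper":1},{"dr":[0,0,0],"travel":[0,0,0],"gripper":1}]'
```

```text
clock: 25.47
position: [0.6359, -0.281, 0.0036]
orientation: [[0.998, -0.067, 0.002], [-0.067, -0.998, -0.001], [0.002, 0.001, -1.0]]
ft_force: [0.3, 0.8, -1.3]
width: 1.0
grasp_force: 0.0
clock: 26.05
position: [0.6361, -0.2813, 0.0043]
orientation: [[0.998, -0.068, 0.002], [-0.068, -0.998, -0.001], [0.003, 0.001, -1.0]]
ft_force: [-0.7, 0.1, 5.8]
width: 0.593
grasp_force: 62.4
```

```bash
python3 -m crank '[{"dr":[0,0,0],"travel":[0,0,-0.1],"gripper":1},{"dr":[0,0,0],"travel":[0,0,-0.3],"gripper":1},{"dr":[0,0,0],"travel":[0,0,-0.7],"gripper":1},{"dr":[0,0,0],"travel":[0,0,-0.9],"gripper":1},{"dr":[0,0,0],"travel":[0,0,-0.9],"gripper":1},{"dr":[0,0,0],"travel":[0,0,-0.9],"gripper":1},{"dr":[0,0,0],"travel":[0,0,-0.9],"gripper":1},{"dr":[0,0,0],"travel":[0,0,-0.9],"gripper":1},{"dr":[0,0,0],"travel":[0,0,-0.4],"gripper":1},{"dr":[0,0,0],"travel":[0,0,0],"gripper":1},{"dr":[0,0,0],"travel":[0,0,0],"gripper":1}]'
cat > dh.py <<'E'
from h import *
s=manip.observe();f=eyes.grab_frame('wrist');V=world_view(f,s);save(f,'w7')
p=np.array(s['position'])
x0,y0=p[0]-.08,p[1]-.08
g=rectify(f,V,p[2]+.011,x0,x0+.16,y0,y0+.16,2000)
cv2.imwrite('pics/w7r.png',cv2.cvtColor(g,cv2.COLOR_RGB2BGR))
for c in blobs(g,(10,100,40),(30,255,255),800)[:3]:
    (u,v),r=cv2.minEnclosingCircle(c);print('circ rel tcp',np.round([x0+v/2000-p[0],y0+u/2000-p[1],r/2000],4),cv2.contourArea(c)/4e6); e=cv2.fitEllipse(c);print(np.round([x0+e[0][1]/2000-p[0],y0+e[0][0]/2000-p[1]],4),np.round(np.array(e[1])/2,1))
E
python3 dh.py
```

```text
clock: 26.97
position: [0.635, -0.2806, 0.1526]
orientation: [[0.998, -0.067, 0.0], [-0.067, -0.998, -0.0], [0.0, 0.0, -1.0]]
ft_force: [-0.2, 0.5, -1.0]
width: 0.601
grasp_force: 62.4
circ rel tcp [-0.0001 -0.0004  0.0281] 0.002264375
[-0.0004 -0.0005] [51.7 55.8]
circ rel tcp [ 0.0399 -0.0447  0.0098] 0.000274375
[ 0.0397 -0.0447] [18.4 19. ]
```

```bash
python3 -m crank '[{"dr":[0,0,0],"travel":[-0.1,-0.3,-0.25],"gripper":1},{"dr":[0,0,0],"travel":[-0.2,-0.6,-0.25],"gripper":1},{"dr":[0,0,0],"travel":[-0.31,-0.95,0],"gripper":1},{"dr":[0,0,0],"travel":[-0.31,-0.95,0],"gripper":1},{"dr":[0,0,0],"travel":[-0.31,-0.95,0],"gripper":1},{"dr":[0,0,0],"travel":[-0.31,-0.95,0],"gripper":1},{"dr":[0,0,0],"travel":[-0.31,-0.95,0],"gripper":1},{"dr":[0,0,0],"travel":[-0.31,-0.95,0],"gripper":1},{"dr":[0,0,0],"travel":[-0.31,-0.95,0],"gripper":1},{"dr":[0,0,0],"travel":[-0.31,-0.95,0],"gripper":1},{"dr":[0,0,0],"travel":[-0.31,-0.95,0],"gripper":1},{"dr":[0,0,0],"travel":[-0.31,-0.95,0],"gripper":1},{"dr":[0,0,0],"travel":[-0.31,-0.95,0],"gripper":1},{"dr":[0,0,0],"travel":[-0.31,-0.95,0],"gripper":1},{"dr":[0,0,0],"travel":[-0.15,-0.55,0],"gripper":1},{"dr":[0,0,0],"travel":[-0.06,-0.26,0],"gripper":1},{"dr":[0,0,0],"travel":[0,0,0],"gripper":1},{"dr":[0,0,0],"travel":[0,0,0],"gripper":1}]'
```

```text
clock: 28.52
position: [0.5514, 0.0537, 0.165]
orientation: [[0.998, -0.066, -0.0], [-0.066, -0.998, -0.001], [-0.0, 0.001, -1.0]]
ft_force: [0.3, 0.1, -0.2]
width: 0.6
grasp_force: 62.4
```

```bash
python3 -m crank '[{"dr":[0,0,0],"travel":[0,0,0.3],"gripper":1},{"dr":[0,0,0],"travel":[0,0,0.7],"gripper":1},{"dr":[0,0,0],"travel":[0,0,0.8],"gripper":1},{"dr":[0,0,0],"travel":[0,0,0.7],"gripper":1},{"dr":[0,0,0],"travel":[0,0,0.4],"gripper":1},{"dr":[0,0,0],"travel":[0,0,0.25],"gripper":1},{"dr":[0,0,0],"travel":[0,0,0.15],"gripper":1},{"dr":[0,0,0],"travel":[0,0,0.1],"gripper":1},{"dr":[0,0,0],"travel":[0,0,0.06],"gripper":1},{"dr":[0,0,0],"travel":[0,0,0],"gripper":1},{"dr":[0,0,0],"travel":[0,0,0],"gripper":1}]'
```

```text
clock: 29.43
position: [0.5522, 0.0534, 0.0792]
orientation: [[0.998, -0.067, 0.001], [-0.067, -0.998, -0.0], [0.001, 0.0, -1.0]]
ft_force: [0.2, 0.3, -0.4]
width: 0.599
grasp_force: 62.4
```

```bash
python3 -m crank '[{"dr":[0,0,0],"travel":[0,0,0.04],"gripper":1},{"dr":[0,0,0],"travel":[0,0,0.03],"gripper":1},{"dr":[0,0,0],"travel":[0,0,0],"gripper":1},{"dr":[0,0,0],"travel":[0,0,0],"gripper":1}]'
```

```text
clock: 29.77
position: [0.5521, 0.0535, 0.0772]
orientation: [[0.998, -0.067, 0.001], [-0.067, -0.998, -0.0], [0.001, 0.0, -1.0]]
ft_force: [-0.3, 0.0, 2.8]
width: 0.6
grasp_force: 62.7
```

Contact. Release, rise and check.

```bash
python3 -m crank '[{"dr":[0,0,0],"travel":[0,0,0],"gripper":0},{"dr":[0,0,0],"travel":[0,0,0],"gripper":0},{"dr":[0,0,0],"travel":[0,0,0],"gripper":0},{"dr":[0,0,0],"travel":[0,0,0],"gripper":0},{"dr":[0,0,0],"travel":[0,0,0],"gripper":0},{"dr":[0,0,0],"travel":[0,0,0],"gripper":0},{"dr":[0,0,0],"travel":[0,0,-0.3],"gripper":0},{"dr":[0,0,0],"travel":[0,0,-0.7],"gripper":0},{"dr":[0,0,0],"travel":[0,0,-0.9],"gripper":0},{"dr":[0,0,0],"travel":[0,0,-0.9],"gripper":0},{"dr":[0,0,0],"travel":[0,0,-0.9],"gripper":0},{"dr":[0,0,0],"travel":[0,0,-0.9],"gripper":0},{"dr":[0,0,0],"travel":[0,0,-0.9],"gripper":0},{"dr":[0,0,0],"travel":[0,0,-0.5],"gripper":0},{"dr":[0,0,0],"travel":[0,0,0],"gripper":0},{"dr":[0,0,0],"travel":[0,0,0],"gripper":0}]'
python3 - <<'E'
from h import *
s=manip.observe();f=eyes.grab_frame('wrist');V=world_view(f,s)
print(np.round(s['position'],4))
g=rectify(f,V,.088,.45,.65,-.05,.15,2000)
for c in blobs(g,(10,100,40),(30,255,255),800)[:2]:
    (u,v),r=cv2.minEnclosingCircle(c);print('dish',.45+v/2000,-.05+u/2000,r/2)
print('block');rects(f,V,.073,(100,80,20),(125,255,255),(.45,.65,-.05,.15),n=1)
f=eyes.grab_frame('side');V=world_view(f)
print('ball side');rects(f,V,.107,(0,150,90),(6,255,255),(.4,.65,-.2,.05),amin=50,n=1)
f=eyes.grab_frame('scene');V=world_view(f)
print('ball scene');rects(f,V,.107,(0,150,90),(6,255,255),(.4,.65,-.2,.05),amin=50,n=1)
d=np.load('w2.npz');f={'img':d['img'],'K':d['K']}
print('ball wrist');rects(f,d['V'],.107,(0,150,60),(6,255,255),(.4,.65,-.2,.05),amin=50,n=1)
E
```

```text
clock: 31.1
position: [0.5519, 0.0535, 0.2276]
orientation: [[0.998, -0.067, 0.002], [-0.067, -0.998, -0.0], [0.002, 0.0, -1.0]]
ft_force: [-0.0, -0.3, 0.4]
width: 1.0
grasp_force: 0.0
[0.5519 0.0535 0.2276]
dish 0.5499252319335938 0.05299999999999999 27.04109764099121
block
  rect ctr x,y 0.578 0.051 size 60 48 ang(y->x) 3.9 area 1896
ball side
  rect ctr x,y 0.528 -0.072 size 28 23 ang(y->x) 23.2 area 512
ball scene
  rect ctr x,y 0.524 -0.078 size 23 21 ang(y->x) 90.0 area 379
ball wrist
  rect ctr x,y 0.526 -0.077 size 26 26 ang(y->x) 90.0 area 532
```

The dish is within 2 mm of the ring's centre. Next, the lever: shut the fingers, go behind the ball on its -x side and descend.

```bash
python3 -m crank '[{"dr":[0,0,0],"travel":[-0.41,0.873,0],"gripper":1},{"dr":[0,0,0],"travel":[-0.41,0.873,0],"gripper":1},{"dr":[0,0,0],"travel":[-0.41,0.873,0],"gripper":1},{"dr":[0,0,0],"travel":[-0.41,0.873,0],"gripper":1},{"dr":[0,0,0],"travel":[-0.41,0.873,0],"gripper":1},{"dr":[0,0,0],"travel":[-0.41,0.873,0],"gripper":1},{"dr":[0,0,0],"travel":[0,0,0],"gripper":1},{"dr":[0,0,0],"travel":[0,0,0.6],"gripper":1},{"dr":[0,0,0],"travel":[0,0,0.9],"gripper":1},{"dr":[0,0,0],"travel":[0,0,0.9],"gripper":1},{"dr":[0,0,0],"travel":[0,0,0.9],"gripper":1},{"dr":[0,0,0],"travel":[0,0,0.9],"gripper":1},{"dr":[0,0,0],"travel":[0,0,0.6],"gripper":1},{"dr":[0,0,0],"travel":[0,0,0.3],"gripper":1},{"dr":[0,0,0],"travel":[0,0,0],"gripper":1},{"dr":[0,0,0],"travel":[0,0,0],"gripper":1}]'
```

```text
clock: 32.58
position: [0.4816, -0.0728, 0.099]
orientation: [[0.998, -0.067, -0.001], [-0.067, -0.998, 0.0], [-0.001, -0.0, -1.0]]
ft_force: [0.9, -0.7, 0.5]
width: 0.001
grasp_force: 0.0
```

```bash
python3 -m crank '[{"dr":[0,0,0],"travel":[0.2,0,0],"gripper":1},{"dr":[0,0,0],"travel":[0.2,0,0],"gripper":1},{"dr":[0,0,0],"travel":[0.2,0,0],"gripper":1},{"dr":[0,0,0],"travel":[0.2,0,0],"gripper":1},{"dr":[0,0,0],"travel":[0.2,0,0],"gripper":1},{"dr":[0,0,0],"travel":[0.2,0,0],"gripper":1},{"dr":[0,0,0],"travel":[0.2,0,0],"gripper":1},{"dr":[0,0,0],"travel":[0.2,0,0],"gripper":1},{"dr":[0,0,0],"travel":[0.2,0,0],"gripper":1},{"dr":[0,0,0],"travel":[0.2,0,0],"gripper":1},{"dr":[0,0,0],"travel":[0.1,0,0],"gripper":1},{"dr":[0,0,0],"travel":[0,0,0],"gripper":1}]'
cat > ball.py <<'E'
from h import *
for n in ('side','scene'):
    f=eyes.grab_frame(n);V=world_view(f);print(n);rects(f,V,.107,(0,150,90),(6,255,255),(.4,.68,-.2,.05),amin=30,n=2)
E
python3 ball.py
```

```text
clock: 33.58
position: [0.535, -0.0768, 0.0991]
orientation: [[0.998, -0.067, 0.001], [-0.067, -0.998, -0.0], [0.001, 0.0, -1.0]]
ft_force: [0.8, -0.2, -0.0]
width: -0.002
grasp_force: 0.0
side
scene
  rect ctr x,y 0.555 -0.079 size 23 22 ang(y->x) 90.0 area 393
  rect ctr x,y 0.424 0.026 size 25 4 ang(y->x) 13.2 area 89
```

```bash
python3 -m crank '[{"dr":[0,0,0],"travel":[0.1,0,0],"gripper":1},{"dr":[0,0,0],"travel":[0.1,0,0],"gripper":1},{"dr":[0,0,0],"travel":[0.06,0,0],"gripper":1},{"dr":[0,0,0],"travel":[0,0,0],"gripper":1},{"dr":[0,0,0],"travel":[0,0,0],"gripper":1}]'; python3 ball.py
```

```text
clock: 34.1
position: [0.537, -0.0768, 0.0989]
orientation: [[0.998, -0.067, -0.007], [-0.067, -0.998, 0.0], [-0.007, 0.0, -1.0]]
ft_force: [-6.8, -0.8, 4.5]
width: -0.002
grasp_force: 3.6
side
scene
  rect ctr x,y 0.557 -0.079 size 23 22 ang(y->x) 90.0 area 398
  rect ctr x,y 0.424 0.026 size 24 5 ang(y->x) 14.0 area 89
```

Stalled with 7 N, which is the stop. Back off, rise and measure the ball from above.

```bash
python3 -m crank '[{"dr":[0,0,0],"travel":[-0.3,0,0],"gripper":1},{"dr":[0,0,0],"travel":[-0.5,0,0],"gripper":1},{"dr":[0,0,0],"travel":[-0.7,0,0],"gripper":1},{"dr":[0,0,0],"travel":[-0.6,0,0],"gripper":1},{"dr":[0,0,0],"travel":[0,0,-0.6],"gripper":1},{"dr":[0,0,0],"travel":[0,0,-0.9],"gripper":1},{"dr":[0,0,0],"travel":[0,0,-0.9],"gripper":1},{"dr":[0,0,0],"travel":[0,0,-0.9],"gripper":1},{"dr":[0,0,0],"travel":[0,0,-0.9],"gripper":1},{"dr":[0,0,0],"travel":[0,0,-0.9],"gripper":1},{"dr":[0,0,0],"travel":[0,0,-0.6],"gripper":1},{"dr":[0,0,0],"travel":[0,0,0],"gripper":1},{"dr":[0,0,0],"travel":[0,0,0],"gripper":1}]'
cat > fin.py <<'E'
from h import *
s=manip.observe();f=eyes.grab_frame('wrist');V=world_view(f,s);save(f,'fin')
print(np.round(s['position'],4))
print('ball');rects(f,V,.107,(0,150,60),(6,255,255),(.48,.65,-.2,.05),amin=50,n=1)
g=rectify(f,V,.088,.45,.65,-.05,.15,2000)
for c in blobs(g,(10,100,40),(30,255,255),800)[:2]:
    (u,v),r=cv2.minEnclosingCircle(c);print('dish',.45+v/2000,-.05+u/2000,r/2)
print('foot');rects(f,V,.07,(0,0,120),(180,60,255),(.5,.6,-.105,-.04),n=1)
print('teal');rects(f,V,.045,(82,120,20),(98,255,255),(.4,.65,-.2,.05),n=1)
for n in ('side','scene'):
    f=eyes.grab_frame(n);V=world_view(f)
    print(n);rects(f,V,.107,(0,150,90),(6,255,255),(.48,.68,-.2,.05),amin=30,n=1)
    g=rectify(f,V,.11,.4,.6,.17,.37)
    for t,z in [('canister',.06),('meter',.014),('lamp',.04),('dish_stack',.04),('spatula_cup',.02),('marker',.006)]:
        print(t,[np.round(onz(f,b['point'],z,V)[:2],3).tolist() for b in eyes.boxes_of(f,t) if b['confidence']>.4])
E
python3 fin.py
```

```text
clock: 35.28
position: [0.4887, -0.0736, 0.2424]
orientation: [[0.998, -0.067, 0.003], [-0.067, -0.998, -0.001], [0.003, 0.001, -1.0]]
ft_force: [0.2, 0.9, -0.3]
width: 0.005
grasp_force: 0.0
[ 0.4887 -0.0736  0.2424]
ball
  rect ctr x,y 0.561 -0.078 size 24 24 ang(y->x) 90.0 area 444
dish 0.5495 0.051250000000000004 28.36045265197754
foot
  rect ctr x,y 0.542 -0.077 size 51 68 ang(y->x) 4.2 area 1920
teal
  rect ctr x,y 0.542 -0.071 size 108 146 ang(y->x) 4.2 area 15569
side
  rect ctr x,y 0.560 -0.076 size 28 23 ang(y->x) 21.8 area 498
canister [[0.513, 0.458], [0.497, 0.286], [0.325, -0.142]]
meter [[0.291, 0.39], [0.507, 0.315]]
lamp [[0.738, 0.077]]
dish_stack []
spatula_cup [[0.758, -0.098]]
marker [[0.364, 0.044]]
scene
  rect ctr x,y 0.559 -0.079 size 23 18 ang(y->x) 18.4 area 354
canister [[0.49, 0.28], [0.349, -0.115], [0.52, 0.431]]
meter [[0.291, 0.402]]
lamp [[0.752, 0.092]]
dish_stack [[0.712, 0.335]]
spatula_cup [[0.706, 0.333], [0.752, -0.106]]
marker [[0.363, 0.032]]
```

The ball now reads 19 mm beyond the foot's centre, so the lever is at its stop. Everything else is in place, so I'm handing in.

```bash
python3 -c "
from cell import manip
print(manip.job_done())"
```

```text
the job is handed in; nothing more can be done
None
```

The job is handed in at about 35 s of the 72 s allowed, but the judge returned no verdict. By my last measurements the canister is on the mat, the block is seated in the pocket, the dish is about 2 mm off the ring's centre, the lever is at its on stop, and the bystanders show no clear movement.

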